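# Clamp a module in the test fixture

### The arm

A 6-joint arm with a two-finger parallel gripper is mounted at the origin on the work surface. World frame = base frame: x ahead of the robot, y to its left, z up, the work surface at z = 0. Lengths are in m, angles in degrees, forces in N, time in s.
With the tool pointing down it reaches from about 0.35 to 0.775 m from the base axis. Payload 7.3 kg.
Tool frame: the origin (TCP) lies on the mounting face of the last link; the fingertips stand 178 mm ahead of it and the grasp point (between the pads) lies 159 mm ahead of it; x points along the fingers, z is the direction in which the jaws open and shut, and the axes are right-handed (so a half turn about x gives the same grasp; the last joint's range is limited). The gripper opens to 92 mm and grips with 3 to 60 N. Pads are 19 mm wide; open, the fingers measure 130 mm over their backs; the gripper's body (75 mm by 190 mm) begins 47 mm behind the grasp point.
Start: joints at [-79.183, 19.595, 87.324, -0, 73.075, -8.365], TCP at [0.173, -0.496, 0.405] pointing down, gripper open.
Joint ranges: [-145.02, 145.02], [-44.19, 115.74], [2.07, 154.8], [-57.11, 237.11], [16.16, 152.29], [-177.93, 177.93]. Speed limits (degrees/s): [147.25, 147.25, 180, 180, 180, 180].

### API

Orientations are given as [roll, pitch, yaw] about the fixed x, y, z axes, in that order (R = Rz(yaw) Ry(pitch) Rx(roll)).
In Python, from workcell import env gives the robot as it stands. Calls block until the motion is done:
- env.goto(position, orientation): joint-space move of the TCP to a pose.
- env.line_to(position, rot=None, max_speed=0.15, force_limit=None): straight line of the TCP; rot=None keeps the orientation; max_speed is the mean speed in m/s. With force_limit (N) it stops when the force on the tool has changed by that much, and returns True; else False.
- env.set_joints(angles): joint-space move.
- env.set_gripper(opening, grip_force=None): finger opening in m; grip_force is the grip in N (None keeps the last); returns when the fingers have stopped.
- env.dwell(seconds).
- env.solve_ik(position, orientation): joint angles nearest the present ones, or None.
- env.get_obs(): the state.
- env.capture(name): name is "side" or "top" or "wrist"; returns the picture (420x560x3 uint8, blue, green, red); there is no depth.
- env.camera_info(name): a dict with "fx", "fy", "cx", "cy" (pixels), "eye" and "rotation" of the camera in the world. Camera axes: x right, y down, z forward; pixel columns grow to the right and rows downward; lengths in m; the calibration is good to about 2 mm. A picture is of the moment at which its call begins: read the wrist's pose just before it. camera_info takes no time and is no camera call; for the wrist camera it gives the pose at the moment of the call.
A pose or a line that the arm cannot do raises env.Unreachable and nothing moves.
- env.sign_off(): hands the job in, once; it reports no verdict.
The state is a dict: "t": time; "joint_pos": joint angles; "qvel": joint speeds; "joint_efforts": joint torques, N m; "tcp_pos": TCP position; "tcp_rot": TCP orientation; "force": force on the tool from outside, world axes, zero at the start; "wrist_torque": the same for the moment, N m; "gripper_width": finger opening in m.
Only numpy, scipy, OpenCV 4.12 (cv2) and the standard library are available. Lean on these libraries where they do the work, as an engineer would, in place of code of your own. Each camera call takes 0.05 s, during which the arm holds its last target. There are 200 camera calls.

### The job

A small metal module sits in the nest of the test fixture on the bench, and the fixture's clamp is open. Without gripping or lifting anything, push the clamp strap round with a finger until it lies over the module against its stop pin, and only then push the cam lever fully down so that the pad holds the module. Leave the module in its nest and the loose things around the fixture where they are, and finish clear of everything.

Things in the scene. Friction and masses are not known exactly. Their poses are not given: they have to be found in the camera images.
- fixture: Fixed test fixture: aluminium base plate 130 (x) x 180 (y) x 16 mm. Origin: centre of its underside on the bench; z up. Pivot post at (0, -50) carries the clamp strap; the module's nest is centred at (0, 10); a dark stop pin, diameter 12, stands at (20.5, 58), 64 high, on the +x side of the strap's home place. Home, the strap lies along +y from the post.
- strap (a joint): Swing of the steel clamp strap about the upright pivot post, rad. 0 = home over the module at the stop pin (hard stop); grows counter-clockwise from above, to the fixture's -x side, up to 1.7. Starts at 0.9 to 1.5; light friction (1.5 N at the push pin), stays where left. Strap 28 mm wide, 10 thick, top 62 above the bench, free end 124 from the pivot.
- strap_pivot (a point): Point on the strap's pivot axis at the height of the strap's upper face, 62 mm above the bench. Its y axis points along the strap to the free end.
- push_pin (a point): Centre of the top of the upright steel push pin near the strap's free end: 14 mm in diameter, 44 tall, from the strap's upper face at 62 to 106 mm above the bench, 110 from the pivot axis. Push it sideways to swing the strap.
- cam_lever (a joint): Angle of the cam lever, rad, about a level hinge on the strap above the pivot post (it turns with the strap). 0 = fully down (hard stop): level, pointing away from the strap's free end; up to 1.2 raised. Starts at 0.95 to 1.2, stays where left (2 to 3 N at the paddle). Going down it drives the pad 5 mm down; it meets the module at 0.28 and presses it with about 5 N at 0.
- lever_hinge (a point): Point on the cam lever's hinge axis, midway along it, right above the pivot axis, 73 mm above the bench.
- lever_paddle (a point): Centre of the upper face of the lever's black paddle, 68 mm from the hinge: paddle 30 wide, 30 long, 9 thick (the upper face is 4.5 above the lever's centre line through the hinge). The point's -y axis points outward along the lever, its z axis out of the upper face.
- clamp_pad: Round black rubber pad, 22 mm in diameter, on a spindle through the strap, 60 from the pivot axis; it is sprung upward by up to 4 mm. Its underside is 43 to 44 mm above the bench while the lever is raised, 3 to 4 clear of the module. The body's origin lies on the pivot axis at bench height, its y axis along the strap.
- module: The module under test: a loose aluminium box 70 (x) x 50 (y) x 24 high, 125 to 250 g, with a brass connector 11 long on each x end. It sits in the nest with its underside 16 and its top 40 mm above the bench, between low black corner guides 7 high. Origin: centre of its underside. Must stay seated.
- screwdriver: Bystander: a screwdriver 170 mm long lying on the bench on the fixture's far (+x) side. Leave it alone.
- jar: Bystander: closed round jar 52 mm in diameter, 62 high, standing on the bench on the fixture's +y side. Leave it alone.
- attenuator: Bystander: dark steel cylinder 38 mm in diameter, 58 high, standing on the bench beyond the fixture's far +y corner. Leave it alone.
Mind the look-alikes: they are no part of the job. Several things have the shape of the module; the one meant has the colours described above.

How it is judged:
By the outcome, as a careful person would: the job done as asked, in the order asked, and still so for the second after the job is handed in, with the robot touching nothing.
It also fails if it takes over 48 s, if anything falls off the work surface, if the arm or the gripper's body presses on something with over 40 N, if the wrist force passes 120 N, or if a joint passes its speed limit or range.

## Working session

There is one attempt and no reset: what is moved stays moved. The work goes in short steps, each a Python script; the robot and the scene stay as the last script left them, time stands still between calls to the robot, and variables do not carry over. Pictures are saved under pics/ and viewed, about 8 in all and at most 12, crops included, and the job is handed in when it is done.

```bash
mkdir -p pics; ls; python3 - <<'E'
from workcell import env
import cv2
for n in ("top","side"):
    cv2.imwrite(f"pics/{n}0.png",env.capture(n)); c=env.camera_info(n); print(n,c)
o=env.get_obs(); print(o["t"],o["tcp_pos"],o["tcp_rot"],o["gripper_width"])
E
```

```text
pics
top {'fx': 453.99418703160825, 'fy': 453.99418703160825, 'cx': 281.6379780540043, 'cy': 208.71885489159598, 'eye': array([0.45226243, 0.09292375, 0.88024228]), 'rotation': array([-171.16973311,   -2.51557124,  -91.54276131])}
side {'fx': 426.18316408384686, 'fy': 426.18316408384686, 'cx': 280.3633243141319, 'cy': 215.2357612844149, 'eye': array([0.50826083, 0.69497701, 0.51100082]), 'rotation': array([-124.56530636,    0.70082899, -172.42360341])}
0.1 [ 0.172504   -0.49572226  0.40414281] [171.86737849  89.92440516 101.0511972 ] 0.09165776313501885
```

View pics/top0.png

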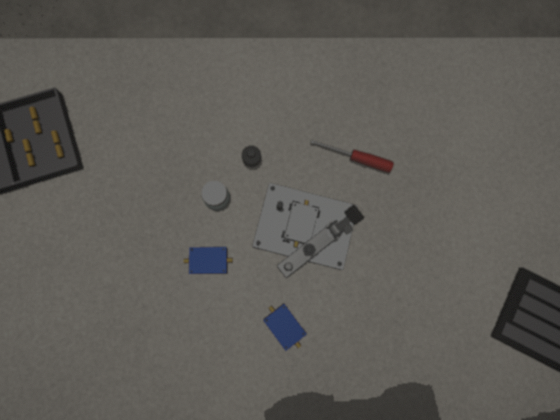

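View pics/side0.png

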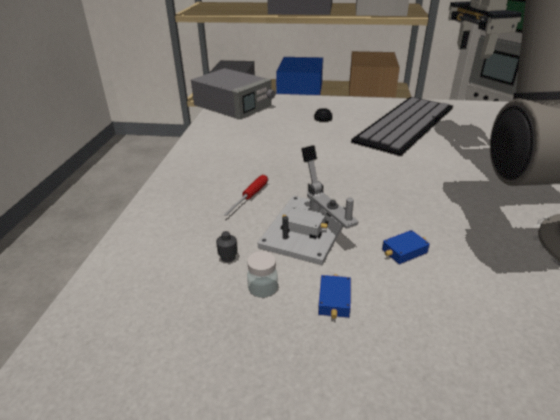

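The top view shows the fixture plate at about (305,227). The strap is swung out to image lower left, with the push pin at (289,267) and the lever paddle at (354,214). The stop pin is near (280,206). The jar is at (215,193), the attenuator at (252,157) and the screwdriver at (352,157).

Possible look-alikes for the module are the blue boxes at (208,260) and (285,327). The real one is the bare-aluminium box in the nest at (302,222). Next I'll check this in a close crop.

```bash
cat > h.py <<'E'
import numpy as np, cv2
from scipy.spatial.transform import Rotation as Ro
def ray(c,px):
    d=Ro.from_euler("xyz",c["rotation"],degrees=True).apply([(px[0]-c["cx"])/c["fx"],(px[1]-c["cy"])/c["fy"],1.])
    return np.array(c["eye"]),d/np.linalg.norm(d)
def onz(c,px,z):
    e,d=ray(c,px); return e+d*(z-e[2])/d[2]
def tri(c1,p1,c2,p2):
    (a,u),(b,v)=ray(c1,p1),ray(c2,p2)
    s=np.linalg.lstsq(np.c_[u,-v],b-a,rcond=None)[0]
    P,Q=a+s[0]*u,b+s[1]*v
    return (P+Q)/2,np.linalg.norm(P-Q)
def proj(c,P):
    q=Ro.from_euler("xyz",c["rotation"],degrees=True).inv().apply(np.array(P)-c["eye"])
    return np.array([c["cx"]+c["fx"]*q[0]/q[2],c["cy"]+c["fy"]*q[1]/q[2]])
def down(jaw):  # tool pointing down, jaw (tool z) along a level direction given by angle (rad)
    z=np.array([np.cos(jaw),np.sin(jaw),0]); x=np.array([0,0,-1.])
    return Ro.from_matrix(np.c_[x,np.cross(z,x),z]).as_euler("xyz",degrees=True)
E
python3 - <<'E'
from h import *
from workcell import env
t=cv2.imread("pics/top0.png");s=cv2.imread("pics/side0.png")
a=cv2.resize(t[175:285,240:375],None,fx=5,fy=5,interpolation=cv2.INTER_CUBIC)
b=cv2.resize(s[140:265,245:370],None,fx=4.4,fy=4.4,interpolation=cv2.INTER_CUBIC)
cv2.imwrite("pics/top0c.png",a);cv2.imwrite("pics/side0c.png",b)
# rough plate corners
c=env.camera_info("top")
for p in ((270,184),(357,203),(342,269),(253,248)): print(p,onz(c,p,.016).round(4))
o=env.get_obs();w=env.camera_info("wrist");print(w)
import warnings;warnings.simplefilter("ignore")
print(Ro.from_euler("xyz",o["tcp_rot"],degrees=True).as_matrix().round(2))
print(Ro.from_euler("xyz",w["rotation"],degrees=True).as_matrix().round(2))
E
```

```text
(270, 184) [0.6346 0.0727 0.016 ]
(357, 203) [ 0.5939 -0.0958  0.016 ]
(342, 269) [ 0.4674 -0.0603  0.016 ]
(253, 248) [0.5113 0.1078 0.016 ]
{'fx': 374.0615934387484, 'fy': 374.0615934387484, 'cx': 281.28849974233196, 'cy': 202.60030323344208, 'eye': array([ 0.24393451, -0.47042207,  0.38329468]), 'rotation': array([ 1.63620308e+02,  5.07510970e-02, -7.08035031e+01])}
[[-0.    0.94  0.33]
 [ 0.    0.33 -0.94]
 [-1.    0.   -0.  ]]
[[ 0.33 -0.91 -0.27]
 [-0.94 -0.32 -0.09]
 [-0.    0.28 -0.96]]
```

View pics/top0c.png

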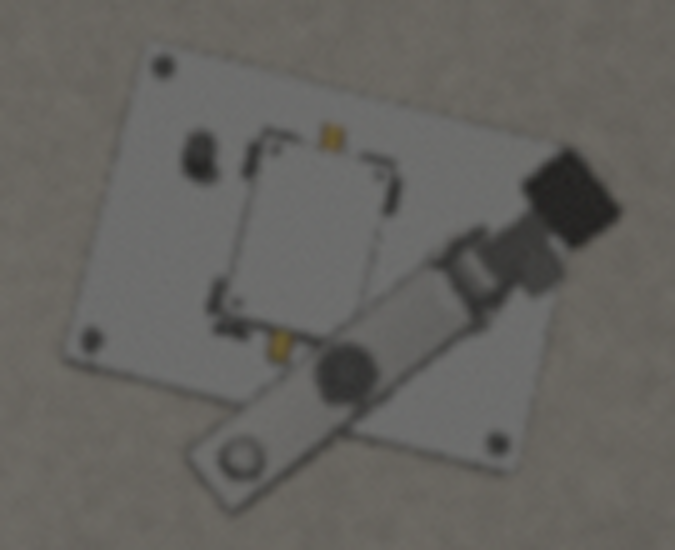

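View pics/side0c.png

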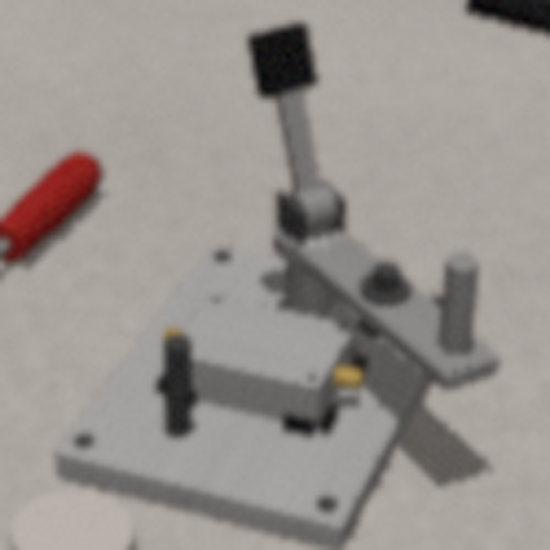

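The crops confirm it: a bare-aluminium module with brass ends sits in the nest, the stop pin is at about (281,206), and the strap is out with the lever raised. Now to fit the fixture pose and triangulate.

```bash
python3 - <<'E'
from h import *
from workcell import env
T=env.camera_info("top");S=env.camera_info("side")
tp=lambda u,v:((u+.5)/5-.5+240,(v+.5)/5-.5+175)
sp=lambda u,v:((u+.5)/4.4-.5+245,(v+.5)/4.4-.5+140)
W=np.array([onz(T,tp(*p),.016)[:2] for p in((150,42),(578,148),(515,472),(65,360))])
M=np.array([[65,90],[65,-90],[-65,-90],[-65,90]])/1e3
H=Ro.align_vectors(np.c_[W-W.mean(0),np.zeros(4)],np.c_[M,np.zeros(4)])[0].as_matrix()[:2,:2]
print("centre",W.mean(0).round(4),"yaw",np.degrees(np.arctan2(H[1,0],H[0,0])).round(2),"resid",(W-W.mean(0)-M@H.T).round(4).tolist())
f=lambda P:((np.array(P)[:2]-W.mean(0))@H)
for n,a,b in(("pin",(243,449),(461,261)),("paddle",(571,198),(282,60)),("stop",(200,141),(176,340)),("module corner +x+y",(262,140),(170,347))):
    P,g=tri(T,tp(*a),S,sp(*b)); print(n,P.round(4),"gap",g.round(4),"fixture",f(P).round(4))
P=onz(T,tp(243,452),.106); q=f(P)-[0,-.05]; print("pin at .106:",P.round(4),"r",np.hypot(*q),"ang",np.arctan2(-q[0],q[1]))
e=onz(T,tp(212,484),.062);q=f(e)-[0,-.05];print("end r",np.hypot(*q),"ang",np.arctan2(-q[0],q[1]))
E
```

```text
centre [0.5524 0.0071] yaw -15.14 resid [[-0.002, -0.0036], [-0.0, 0.0047], [0.0012, 0.0013], [0.0008, -0.0025]]
pin [0.476 0.047 0.105] gap 0.0002 fixture [-0.0841  0.0186]
paddle [ 0.5565 -0.0633  0.1357] gap 0.0022 fixture [ 0.0224 -0.0668]
stop [0.59   0.0571 0.064 ] gap 0.0016 fixture [0.0232 0.0581]
module corner +x+y [0.5946 0.0329 0.043 ] gap 0.0039 fixture [0.034 0.036]
pin at .106: [0.4749 0.0471 0.106 ] r 0.10931525207021625 ang 0.8942784850415542
end r 0.12223932111342477 ang 0.9164126469931053
```

```bash
cat >> h.py <<'E'
import warnings; warnings.simplefilter("ignore")
YAW=np.radians(-15.14); C=np.array([.5524,.0071])
def w2(p):  # fixture xy (m) -> world xy
    c,s=np.cos(YAW),np.sin(YAW); return C+np.array([[c,-s],[s,c]])@np.array(p)
def f2(p):
    c,s=np.cos(YAW),np.sin(YAW); return np.array([[c,s],[-s,c]])@(np.array(p)[:2]-C)
def swing(th,d,tip,sgn):  # finger pose beside the pin, d = finger centre to pin centre along the tangent
    r=np.array([-np.sin(th),np.cos(th)]); t=np.array([-np.cos(th),-np.sin(th)])
    p=w2(np.array([0,-.05])+.110*r+d*t)
    return np.r_[p,tip+.178], down(np.arctan2(t[1],t[0])+YAW+(0 if sgn>0 else np.pi))
E
python3 - <<'E'
from h import *
from workcell import env
for sg in(1,-1):
    for th in(.9,.45,0): 
        q=env.solve_ik(*swing(th,.03,.08,sg)); print(sg,th,None if q is None else np.round(q,0))
for j in(0,np.pi):
    q=env.solve_ik(np.r_[w2([0,-.12]),.255],down(YAW+j)); print(j,None if q is None else np.round(q,0))
E
```

```text
1 0.9 [ -6.  23. 110.  -0.  47. 138.]
1 0.45 [ -2.  26. 103.  -0.  50. 168.]
1 0 [  -0.   31.   95.   -0.   54. -165.]
-1 0.9 [ -6.  23. 110.  -0.  47. -42.]
-1 0.45 [ -2.  26. 103.  -0.  50. -12.]
-1 0 [-0. 31. 95. -0. 54. 15.]
0 [-20.  30.  97.   0.  53.  -5.]
3.141592653589793 [-20.  30.  97.   0.  53. 175.]
```

```bash
python3 - <<'E'
from h import *
from workcell import env
env.set_gripper(0.0,40)
p,r=swing(.9,.045,.19,-1); env.goto(p,r)
w=env.camera_info("wrist"); im=env.capture("wrist"); cv2.imwrite("pics/w1.png",im)
import json; json.dump({k:np.array(v).tolist() for k,v in w.items()},open("w1.json","w"))
o=env.get_obs();print(o["t"],o["tcp_pos"],o["gripper_width"])
for n,P in(("pin",[*w2([-.110*np.sin(.9),-.05+.110*np.cos(.9)]),.106]),("stop",[*w2([.0205,.058]),.064]),("hinge",[*w2([0,-.05]),.073])): print(n,proj(w,P).round(0))
E
```

```text
3.6833 [0.43799544 0.01993617 0.36802535] 0.00023677511814651814
pin [349. 210.]
stop [454. 262.]
hinge [335. 322.]
```

View pics/w1.png

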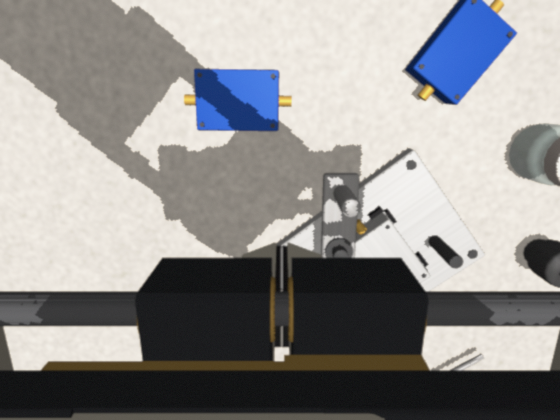

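```bash
python3 - <<'E'
from h import *
import json
w={k:np.array(v) for k,v in json.load(open("w1.json")).items()}
p,r=swing(.9,.045,.19,-1);R=Ro.from_euler("xyz",r,degrees=True)
for x in(.178,.16,.14,.112):
    for y in(-.0095,.0095,.02):
        print(x,y,[proj(w,p+R.apply([x,y,z])).round(0).tolist() for z in(-.019,0,.019)])
E
```

```text
0.178 -0.0095 [[242.0, 283.0], [283.0, 283.0], [323.0, 283.0]]
0.178 0.0095 [[241.0, 246.0], [283.0, 246.0], [324.0, 246.0]]
0.178 0.02 [[240.0, 224.0], [283.0, 224.0], [325.0, 224.0]]
0.16 -0.0095 [[238.0, 304.0], [283.0, 304.0], [328.0, 304.0]]
0.16 0.0095 [[236.0, 263.0], [283.0, 263.0], [329.0, 263.0]]
0.16 0.02 [[235.0, 239.0], [283.0, 239.0], [330.0, 239.0]]
0.14 -0.0095 [[232.0, 334.0], [283.0, 333.0], [334.0, 333.0]]
0.14 0.0095 [[230.0, 288.0], [283.0, 288.0], [336.0, 288.0]]
0.14 0.02 [[228.0, 261.0], [283.0, 261.0], [338.0, 261.0]]
0.112 -0.0095 [[220.0, 392.0], [283.0, 392.0], [347.0, 391.0]]
0.112 0.0095 [[217.0, 337.0], [283.0, 337.0], [350.0, 337.0]]
0.112 0.02 [[215.0, 305.0], [283.0, 304.0], [352.0, 304.0]]
```

```bash
python3 - <<'E'
import cv2
im=cv2.imread("pics/w1.png")[225:365,120:440]
cv2.imwrite("pics/w1c.png",cv2.resize(im,None,fx=2.4,fy=2.4,interpolation=cv2.INTER_CUBIC))
E
```

```text
(no output)
```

View pics/w1c.png

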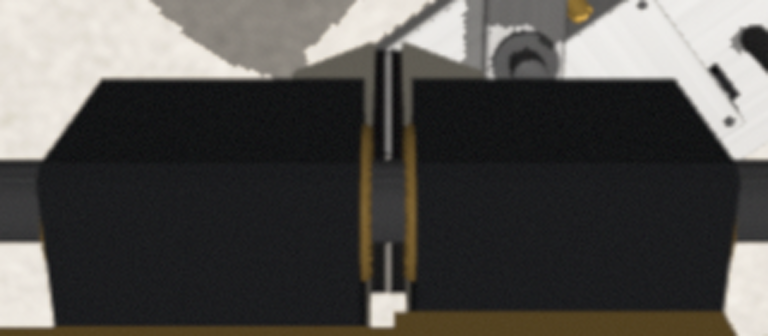

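The wrist view agrees with the estimates: the pin top is at (350,208) against a predicted (349,210), and the stop pin is within about 5 px. The fingertips taper in the jaw direction, so I'll push with the flat side of the finger, keeping the jaws along the strap.

```bash
cat >> h.py <<'E'
def swing2(th,d,tip,sgn):  # as swing(), jaws along the strap
    p,_=swing(th,d,tip,1)
    return p, down(th+np.pi/2+YAW+(0 if sgn>0 else np.pi))
E
python3 - <<'E'
from h import *
from workcell import env
best={}
for sg in(1,-1):
    qs=[env.solve_ik(*swing2(th,.03,.085,sg)) for th in(.9,.5,0)]
    print(sg,[None if q is None else np.round(q).tolist() for q in qs]); best[sg]=max(abs(q[5]) for q in qs)
sg=min(best,key=best.get); print("sgn",sg)
env.goto(*swing2(.9,.045,.19,sg))
p,r=swing2(.9,.045,.085,sg); print(env.line_to(p,r,.15,force_limit=8))
p,r=swing2(.9,.022,.085,sg); print(env.line_to(p,r,.06,force_limit=6))
for th in(.9,.75,.6,.45,.3,.16,.05,-.10):
    p,r=swing2(th,.0165,.085,sg)
    hit=env.line_to(p,r,.05 if th>.1 else .025,force_limit=8 if th>.1 else 6)
    o=env.get_obs(); print(th,hit,o["t"].__round__(2),o["tcp_pos"].round(4),(o["tcp_pos"]-p).round(4),o["force"].round(1))
    if hit: break
cv2.imwrite("pics/t2.png",env.capture("top"))
E
```

```text
1 [[-6.0, 22.0, 109.0, -0.0, 48.0, -132.0], [-2.0, 26.0, 104.0, -0.0, 51.0, -106.0], [-0.0, 30.0, 95.0, -0.0, 55.0, -75.0]]
-1 [[-6.0, 22.0, 109.0, -0.0, 48.0, 48.0], [-2.0, 26.0, 104.0, 0.0, 51.0, 74.0], [-0.0, 30.0, 95.0, -0.0, 55.0, 105.0]]
sgn -1
False
False
0.9 False 6.72 [0.4609 0.0376 0.263 ] [0.0002 0.0001 0.    ] [-0.9 -0.4  0.2]
0.75 False 7.21 [0.4733 0.0484 0.2629] [-0.0001 -0.0001 -0.0001] [-0.  -0.5 -0.6]
0.6 False 7.69 [0.4874 0.0571 0.263 ] [-0.0001 -0.0001 -0.    ] [-0.1 -0.1  0.4]
0.45 False 8.18 [0.5027 0.0637 0.263 ] [-0.0001 -0.0002 -0.    ] [-0.3  0.6  0.2]
0.3 False 8.66 [0.5187 0.068  0.263 ] [-0.0002 -0.0002 -0.    ] [ 0.3 -0.9  0.2]
0.16 False 9.12 [0.5342 0.0698 0.263 ] [-0.0002 -0.0001 -0.    ] [-0.8  0.1 -0.5]
0.05 False 9.76 [0.5466 0.0698 0.263 ] [-0. -0.  0.] [0.2 0.8 0.5]
-0.1 True 10.18 [0.5538 0.0692 0.2624] [-0.0093  0.0017 -0.0006] [-0.6  0.1  1.1]
```

```bash
python3 - <<'E'
from h import *
from workcell import env
o=env.get_obs();print(o["t"],o["tcp_pos"],o["force"].round(1))
# push once more, gently, to be sure of the stop
p,r=swing2(-.1,.0165,.085,-1); hit=env.line_to(p,r,.025,force_limit=12)
o=env.get_obs();print(hit,o["t"],o["tcp_pos"],o["force"].round(1)); th=0.
print("contact offset d (fixture x, -)",f2(o["tcp_pos"]))
p,r=swing2(0,.06,.085,-1); env.line_to(p,r,.1)
p,r=swing2(0,.10,.20,-1); env.line_to(p,r,.2)
T=env.capture("top");S=env.capture("side")
a=cv2.resize(T[170:285,240:375],None,fx=4,fy=4,interpolation=cv2.INTER_CUBIC)
b=cv2.resize(S[140:265,245:370],None,fx=3.68,fy=3.68,interpolation=cv2.INTER_CUBIC)
cv2.imwrite("pics/t3.png",np.hstack([a[:460,:],b[:460,:][:, :260*1+0]]) if 0 else np.vstack([np.hstack([a[:460],np.zeros((460,0,3),np.uint8)])]))
h=np.zeros((460,800,3),np.uint8); a2=cv2.resize(T[170:285,275-85:375-10],None,fx=4,fy=4,interpolation=cv2.INTER_CUBIC)
A=T[170:270,260:365];B=S[140:255,265:365]
A=cv2.resize(A,None,fx=3.9,fy=3.9,interpolation=cv2.INTER_CUBIC);B=cv2.resize(B,None,fx=3.9,fy=3.9,interpolation=cv2.INTER_CUBIC)
h=np.zeros((450,800,3),np.uint8);h[:A.shape[0],:A.shape[1]]=A;h[:B.shape[0],410:410+B.shape[1]]=B[:450,:390]
cv2.imwrite("pics/ts3.png",h); print(A.shape,B.shape,env.get_obs()["t"])
E
```

```text
10.2333 [0.5537197  0.06915292 0.26229998] [-0.6 -0.2  0. ]
True 10.4833 [0.55467958 0.06921425 0.26163086] [-0.3  0.4  1.1]
contact offset d (fixture x, -) [-0.01402245  0.06055367]
(390, 410, 3) (448, 390, 3) 11.95
```

View pics/ts3.png

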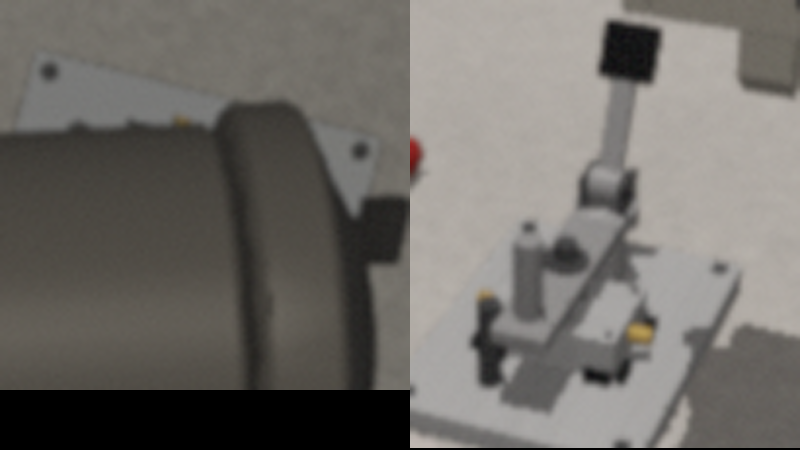

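```bash
cat > lever.py <<'E'
from h import *
OFF=np.array([.0025,0])
def lev(a,gap,sgn,s=.070):
    y=-.05-s*np.cos(a)+.0045*np.sin(a)+.0095+gap*np.sin(a); z=.073+s*np.sin(a)+.0045*np.cos(a)+gap*np.cos(a)
    return np.r_[w2(np.array([0,y])+OFF),z+.178], down(YAW+(0 if sgn>0 else np.pi))
E
python3 - <<'E'
from lever import *
from workcell import env
T=env.camera_info("top");S=env.camera_info("side")
sp=lambda u,v:((u-410+.5)/3.9-.5+265,(v+.5)/3.9-.5+140)
tp=lambda u,v:((u+.5)/3.9-.5+260,(v+.5)/3.9-.5+170)
P=onz(S,sp(530,232),.106);q=f2(P)-[0,-.05];print("pin",f2(P).round(4),"r",np.hypot(*q).round(4),"th",np.arctan2(-q[0],q[1]).round(3))
P=onz(S,sp(632,51),.1357);print("paddle",f2(P).round(4))
for sg in(1,-1): print(sg,[np.round(env.solve_ik(*lev(a,.02,sg))).tolist() for a in(1.1,0)])
# go to the hover from here, high, then look
p,r=lev(1.1,.03,1); 
env.goto(p+[0,0,.07],r)
S2=env.capture("side");T2=env.capture("top");cv2.imwrite("pics/s4.png",S2);cv2.imwrite("pics/t4.png",T2)
o=env.get_obs();print(o["t"],o["tcp_pos"],p)
A=cv2.resize(T2[165:275,245:375],None,fx=3.07,fy=3.07);B=cv2.resize(S2[120:255,255:355],None,fx=3.9,fy=3.9)
h=np.zeros((530,800,3),np.uint8);h[:A.shape[0],:A.shape[1]]=A;h[:526,405:795]=B[:526,:390];cv2.imwrite("pics/ts4.png",h)
E
```

```text
pin [0.004  0.0558] r 0.1059 th -0.038
paddle [ 0.0008 -0.0782]
1 [[-13.0, 26.0, 91.0, 0.0, 63.0, 3.0], [-19.0, 29.0, 96.0, 0.0, 56.0, -4.0]]
-1 [[-13.0, 26.0, 91.0, 0.0, 63.0, -177.0], [-19.0, 29.0, 96.0, 0.0, 56.0, 176.0]]
13.6333 [ 0.54390709 -0.03336319  0.39890048] [ 0.54397299 -0.0336174   0.32903358]
```

View pics/ts4.png

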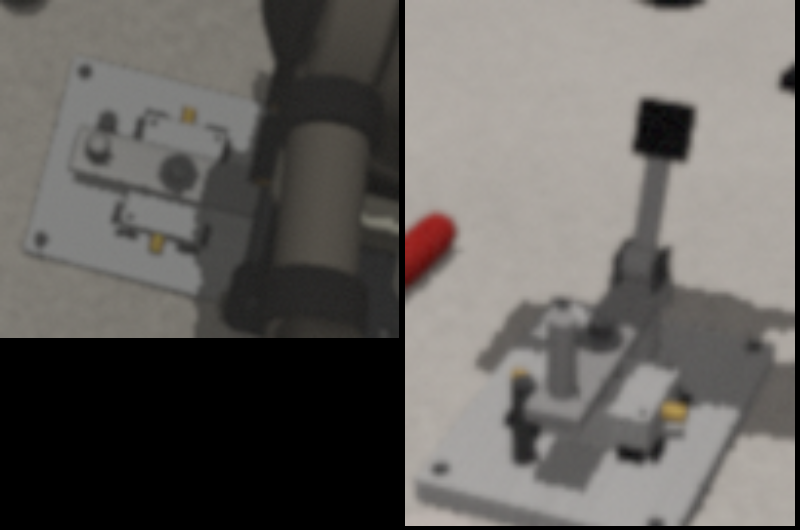

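The strap now lies along the plate's long axis against the stop pin: in the top crop the pin is at (98,148) with the stop pin beside it at (108,122). The module is still seated. Next, the lever.

```bash
python3 - <<'E'
from lever import *
from workcell import env
import lever
lever.OFF=np.array([.0018,0])
p,r=lev(1.1,.03,1); print(env.line_to(p,r,.12,force_limit=8))
p,r=lev(1.1,.0,1); print(env.line_to(p,r,.05,force_limit=10))
for a in(1.0,.85,.7,.55,.4,.28,.16,.06,-.15):
    p,r=lev(a,0,1)
    hit=env.line_to(p,r,.05 if a>.3 else .02,force_limit=15 if a>-.1 else 22)
    o=env.get_obs();print(a,hit,round(o["t"],2),(o["tcp_pos"]-p).round(4),(o["tcp_pos"][2]-.178).round(4),o["force"].round(1))
    if hit: break
E
```

```text
False
False
1.0 False 15.41 [-0.0001 -0.0001 -0.0002] 0.1341 [0.  0.3 0. ]
0.85 False 15.77 [-0.0001 -0.0004 -0.0003] 0.1283 [ 1.  -0.7  0.2]
0.7 False 16.12 [-0.0001 -0.0003 -0.0003] 0.1213 [-0.1 -0.4  0.4]
0.55 False 16.48 [-0.0001 -0.0003 -0.0003] 0.1131 [-0.1  0.1  0.5]
0.4 False 16.84 [-0.0001 -0.0002 -0.0004] 0.104 [0.5 0.2 0. ]
0.28 False 17.41 [-0.     -0.     -0.0001] 0.0966 [ 0.4  0.  -1.1]
0.16 False 17.98 [-0.     -0.     -0.0002] 0.0884 [-0.1  0.   0.2]
0.06 False 18.48 [-0.     -0.     -0.0002] 0.0815 [-0.2 -0.6 -0.8]
-0.15 True 18.91 [ 0.0004 -0.0001  0.0105] 0.0775 [-1.9  0.8  8.8]
```

```bash
python3 - <<'E'
from lever import *
from workcell import env
o=env.get_obs();p=o["tcp_pos"].copy();r=o["tcp_rot"]
print(env.line_to(p-[0,0,.006],None,.02,force_limit=20),(env.get_obs()["tcp_pos"][2]-.178).round(4),env.get_obs()["force"].round(1))
env.line_to(p+[0,0,.14],None,.15)
env.set_joints([-79.183,19.595,87.324,0,73.075,-8.365])
env.dwell(.2); T2=env.capture("top");S2=env.capture("side");cv2.imwrite("pics/t5.png",T2);cv2.imwrite("pics/s5.png",S2)
o=env.get_obs();print(o["t"],o["tcp_pos"].round(3),o["force"].round(1))
A=cv2.resize(T2[135:275,195:400],None,fx=1.95,fy=1.95);B=cv2.resize(S2[140:300,205:360],None,fx=2.55,fy=2.55)
A=cv2.resize(T2[165:275,245:375],None,fx=3.07,fy=3.07);B=cv2.resize(S2[150:275,255:355],None,fx=3.9,fy=3.9)
h=np.zeros((530,800,3),np.uint8);h[:A.shape[0],:A.shape[1]]=A;h[:487,405:795]=B[:487,:390];cv2.imwrite("pics/ts5.png",h)
# bystanders: change against the first picture outside the fixture
d=cv2.absdiff(cv2.imread("pics/top0.png"),T2).max(2)
for n,(x,y) in dict(jar=(215,193),att=(252,157),driver=(352,157)).items(): print(n,d[y-16:y+17,x-16:x+17].max())
E
```

```text
True 0.0775 [-1.2  0.8  8.3]
22.4333 [ 0.173 -0.496  0.405] [0.2 0.2 0.1]
jar 4
att 6
driver 5
```

View pics/ts5.png

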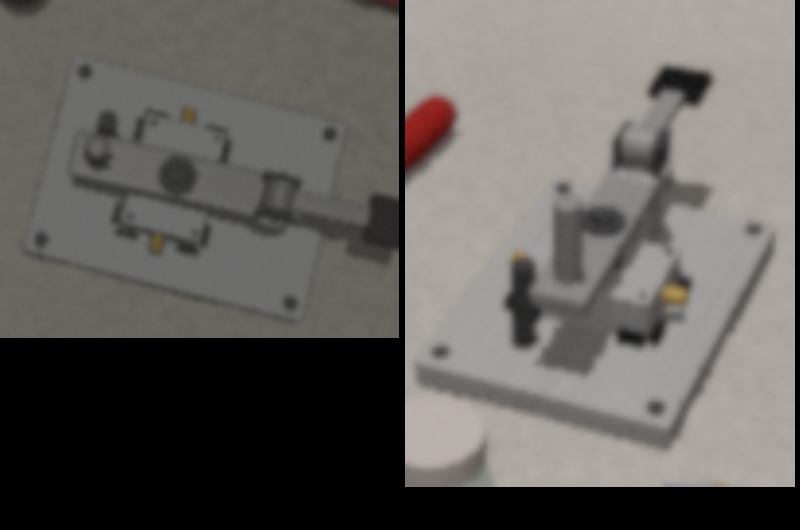

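The lever looks level, the strap is at the stop pin, and the module is in its nest. I'll triangulate the paddle height to confirm before handing in.

```bash
python3 - <<'E'
from lever import *
from workcell import env
T=env.camera_info("top");S=env.camera_info("side")
def blob(f,x0,y0,x1,y1,th):
    g=cv2.GaussianBlur(cv2.imread(f,0),(3,3),0)[y0:y1,x0:x1]
    m=(g<th).astype(np.uint8);n,l,s,c=cv2.connectedComponentsWithStats(m);k=1+s[1:,4].argmax();print(s[k]);return c[k]+[x0,y0]
a=blob("pics/t5.png",355,220,385,255,50);b=blob("pics/s5.png",312,162,342,180,60)
P,g=tri(T,a,S,b);print(a,b,P.round(4),g.round(4),f2(P).round(4),"lever angle ~",np.arcsin((P[2]-.0775)/.068).round(3))
E
```

```text
[  8  10  18  16 208]
[ 7  6 14  8 68]
[371.78846154 237.72115385] [325.73529412 170.92647059] [ 0.5219 -0.1064  0.075 ] 0.0027 [ 0.0002 -0.1175] lever angle ~ -0.037
```

```bash
python3 -c "
from workcell import env
env.sign_off(); print(env.get_obs()['t'])"
```

```text
the job is handed in; nothing more can be done
the job is handed in; nothing more can be done
```

The clamp is closed on the module and the job is handed in, at about 22.4 s of the 48 s allowed. With the gripper closed, I swung the strap from about 0.9 rad to its stop by pushing the push pin with the side of the finger. I then backed off and pushed the cam lever down until it hit its hard stop, and returned to the start pose clear of everything.

**Strap:** two pushes met firm resistance at the expected place. Pictures before and after the lever move show it beside the stop pin, over the module.

**Lever:** the fingertip stopped twice at 77.5 mm, exactly the paddle's fully-down height. Triangulating the paddle afterwards gave 75 mm, about 2.5 mm low and within camera error. It sat 117.5 mm out from the plate centre, where 118 is nominal.

**Module and loose items:** the module looks seated in its nest. The jar, attenuator and screwdriver show no change from the first top picture.

**Disagreements:**
- My fixture frame was about 2.5 mm off in x at the stop pin. I partly corrected for that in the lever move.
- The side view alone put the strap at -0.04 rad, which I put down to that same offset.
- The pad's force on the module could not be measured directly.

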